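# Build up the keyed prop on the old door

## Task

Build the wooden prop that will carry the door's trim: set the one-notch riser block on the foot screwed to the door, so that its lug drops into the foot's notch and its shoulders rest down on the foot. Then set the flat-topped cap block on the riser in the same way, lug in notch, each block upright and squarely in line with the one below, and let go. The longer block with two notches does not belong to this prop: leave it where it is.

Things in the scene. Friction and masses are not known exactly. Their poses are not given: they have to be found in the camera images.
- foot: Wooden foot, fixed to the table. Dark flange 100x160x10 mm (x,y,z) with four screws; on it a body 50 wide (x), 130 long (y), top 45 mm above the table. One notch in the middle of its length, 70 wide (y), 20 deep, cut through in x, open above; a 30 mm cheek remains at each end. Origin: centre of the underside, at table height; z up.
- riser: Loose block, 50x110x68 mm, 0.2 kg, ONE notch in its top: central, 50 wide (y), 20 deep, cut through in x. Stands on one central lug 50 long (y), 50 wide, 18 deep; beside it flat shoulders 18 mm up. Grip its x sides (50 apart) at mid length, 22-48 mm up. Seated on the foot's cheeks, its origin is 27 mm above the foot's. Origin: centre of lug's underside; z up, y lengthwise. A half turn is the same.
- cap: Loose block, 50x100x58 mm, 0.17 kg, plain flat top, no notch. Stands on one central lug 30 long (y), 50 wide (x), 18 deep; beside it flat shoulders 18 mm up. Grip its x sides (50 apart) at mid length, 22-55 mm up. Seated on the riser's cheeks, its origin is 50 mm above the riser's. Origin: centre of lug's underside; z up, y lengthwise. A half turn is the same.
- twin: Loose block NOT wanted here, same wood: 50x150x68 mm (x,y,z), TWO notches in the top (35 wide, 20 deep, 40 mm either side of the middle) and two lugs below. Leave it where it is. Origin: centre of the underside; z up, y lengthwise.
There are look-alikes about, which are no part of the job. Leave any green or orange look-alike of the cap alone. What is shaped like the riser but blue or pink is not meant.

How it is judged:
On the way, in this order (a step that is already met when the one before it is completed fails the run):
1. the riser sits on the foot with its lug in the foot's notch, let go (x of riser in the frame of foot between -0.015 and 0.015 m and y of riser in the frame of foot between -0.015 and 0.015 m and z of riser in the frame of foot between 0.021 and 0.033 m and angle between the y axis of riser and the y axis of foot, either way round below 0.21 rad and angle between riser's own z axis and vertical below 0.09 rad and contact force between the fingers and riser below 0.2 N and linear speed of riser below 0.03 m/s), for 0.2 s.
2. the cap sits on the riser with its lug in the riser's notch, let go (x of riser in the frame of foot between -0.015 and 0.015 m and y of riser in the frame of foot between -0.015 and 0.015 m and z of riser in the frame of foot between 0.021 and 0.033 m and angle between the y axis of riser and the y axis of foot, either way round below 0.21 rad and angle between each of riser, cap's own z axis and vertical below 0.09 rad and x of cap in the frame of riser between -0.015 and 0.015 m and y of cap in the frame of riser between -0.015 and 0.015 m and z of cap in the frame of riser between 0.044 and 0.056 m and angle between the y axis of cap and the y axis of riser, either way round below 0.21 rad and contact force between the fingers and cap below 0.2 N and linear speed of cap below 0.03 m/s), for 0.2 s.
At the end, for the whole second after the job is handed in: Riser's lug in the foot's notch, cap's lug in the riser's notch: each within 15 mm of the centre of the part below in x and y and 6 mm of its seated height (27 mm over the foot, 50 mm over the riser), in line within 12 degrees, tilted under 5 degrees, released and at rest (all of step 2 and contact force between the fingers and riser below 0.2 N and linear speed of riser below 0.03 m/s); the robot touches nothing.
It fails at once if the two-notch block is moved more than 30 mm (distance of twin from where it was at the start of the episode above 0.03 m).
It also fails if it takes over 58 s, if anything falls off the work surface, if the arm or the gripper's body presses on something with over 40 N, if the wrist force passes 120 N, or if a joint passes its speed limit or range.

## Robot

A 7-joint arm with a two-finger parallel gripper is mounted at the origin on the work surface. World frame = base frame: x ahead of the robot, y to its left, z up, the work surface at z = 0. Lengths are in m, angles in rad, forces in N, time in s.
With the tool pointing down it reaches from about 0.425 to 0.925 m from the base axis. Payload 6.8 kg.
Tool frame: the origin (TCP) lies at the very end of the fingers, on their centre line; the grasp point (between the pads) lies 19 mm behind it; z points along the fingers, x is the direction in which the jaws open and shut, and the axes are right-handed (so a half turn about z gives the same grasp; the last joint's range is limited). The gripper opens to 85 mm and grips with 20 to 120 N. Pads are 22 mm wide; open, the fingers measure 114 mm over their backs; the gripper's body (76 mm by 85 mm) begins 54 mm behind the grasp point. The pads swing forward as they close: fully open they stand 13 mm farther back than shut.
Start: joints at [-1.226, 0.477, 0.022, 1.555, -0.011, 1.109, -0.083], TCP at [0.295, 0.607, 0.231] pointing down, gripper open.
Joint ranges: [-2.96, 2.96], [-0.34, 2.1], [-1.41, 1.46], [0.24, 2.44], [-1.37, 4.51], [0.17, 1.92], [-2.96, 2.96]. Speed limits (rad/s): [2.39, 2.39, 3.14, 3.14, 3.14, 3.14, 3.14].

## Interface

Orientations are given as a rotation vector (axis times angle).
In Python, from bench import get_obs, imaging, hand_in gives the robot as it stands.
- The arm moves only by the tool send_rows, never from a script. Its argument "motion" is a list of rows, each an object with "dp": the shift along the world's x, y, z in m, a list of three; "rot": the turn, a rotation vector about the world's x, y, z in rad, a list of three; "grip": the finger opening in m, from 0 to 0.0854. In form: [{"dp": [dx, dy, dz], "rot": [ax, ay, az], "grip": grip}, ...]. A call has 1 to 20 rows; each row shifts and turns the pose as measured when the row begins; what a row does not reach is not made up. A row lasts 1/8 s, in which the tool goes at most 62.5 mm and 10.7 degrees, less where a joint would pass 70% of its speed; a pose out of reach is approached as far as the arm can. A call is refused whole if a number of a shift passes 0.0625 or a number of a turn 0.188, either way. A call with a gripper value outside its range is refused whole. The fingers move at their own pace and stop on an object; "grip_force" is the grip in N (left out, the last holds). Time passes only in rows, so rows that do not move let the fingers close. It gives the time, the measured TCP pose, the force and the opening at its end, in the units of the state.
- get_obs(): the state, without advancing time (a new reading comes with each control period).
- imaging.grab_frame(name): name is "scene" or "top" or "wrist"; returns a dict with "img" (480x640x3 uint8, red, green, blue), "fx", "fy", "cx", "cy" (pixels), "R" (3x3) and "t" (3): a world point X has camera coordinates R X + t. Camera axes: x right, y down, z forward; pixel columns grow to the right and rows downward; lengths in m; the calibration is good to about 2 mm. A picture is of the moment at which its call begins. There is no depth.
- hand_in(): hands the job in, once; it reports no verdict.
The state is a dict: "clock": time; "joints": joint angles; "qvel": joint speeds; "tau": joint torques, N m; "tcp_pos": TCP position; "orientation": TCP orientation; "contact_force": force on the tool from outside, world axes, zero at the start; "moment": the same for the moment, N m; "grip_width": finger opening in m.
Only numpy, scipy, OpenCV 4.12 (cv2) and the standard library are available. Lean on these libraries where they do the work, as an engineer would, in place of code of your own. Each camera call takes 0.05 s, during which the arm holds its last target. There are 200 camera calls.

## Working session

There is one attempt and no reset: what is moved stays moved. The work goes in short steps, Python scripts to look and compute and a tool call to move; the robot and the scene stay as the last step left them, time stands still between calls to the robot, and variables do not carry over. Pictures are saved under pics/ and viewed, about 8 in all and at most 12, crops included, and the job is handed in when it is done.

Besides the shell and the picture viewer there is one more tool, called after "Call:" as name([rows], argument=value, ...), one row to a line, values as JSON. send_rows: Moves the arm, as the interface text tells. Its arguments: {"type":"object","properties":{"motion":{"type":"array","items":{"type":"object","properties":{"dp":{"type":"array","items":{"type":"number"}},"rot":{"type":"array","items":{"type":"number"}},"grip":{"type":"number"}}}},"grip_force":{"type":"number"}},"required":["motion"]}

```bash
mkdir -p pics; cat > h.py <<'E'
import numpy as np, cv2
from bench import get_obs, imaging, hand_in
def grab(n,name):
    f=imaging.grab_frame(n); np.savez(f'pics/{name}.npz',**f); cv2.imwrite(f'pics/{name}.png',f['img'][...,::-1]); return f
def ray(f,u,v,z):
    R=np.array(f['R']);t=np.array(f['t']);c=-R.T@t
    d=R.T@np.array([(u-f['cx'])/f['fx'],(v-f['cy'])/f['fy'],1]); return c+d*(z-c[2])/d[2]
def proj(f,X):
    p=np.array(f['R'])@np.array(X)+np.array(f['t']); return [round(float(f['fx']*p[0]/p[2]+f['cx']),1),round(float(f['fy']*p[1]/p[2]+f['cy']),1)]
E
python3 - <<'E'
from h import *
for n in("top","scene"):
    f=grab(n,n+"0"); print(n,f['fx'],-np.array(f['R']).T@np.array(f['t']),np.array(f['R']).round(2).tolist())
print(get_obs())
E
```

```text
top 589.9675792949331 [0.40743599 0.0079617  1.12303669] [[0.01, -1.0, 0.01], [-0.99, -0.01, -0.1], [0.1, -0.01, -0.99]]
scene 563.7732840595364 [ 1.56358313 -0.11991406  0.72014718] [[0.12, 0.99, 0.01], [0.54, -0.06, -0.84], [-0.84, 0.11, -0.54]]
{'clock': 0.1, 'joints': array([-1.22612544,  0.47775641,  0.02233342,  1.55630456, -0.01151328,
        1.10929931, -0.08311103]), 'qvel': array([ 0.00045157, -0.00448378,  0.00059604, -0.00143347, -0.00061422,
        0.00178794, -0.00055795]), 'tau': array([ 4.10137392e-03, -5.97764933e+01,  1.61334537e+00, -2.81954956e+01,
        1.27849545e-02,  5.00236216e-03, -2.74689796e-06]), 'tcp_pos': array([0.29506013, 0.60652573, 0.2304169 ]), 'orientation': array([ 2.66255587e+00,  1.66565030e+00, -2.09219563e-03]), 'contact_force': array([ 0.38474127, -0.28763736,  0.19623676]), 'moment': array([ 0.01308034, -0.03307901,  0.02001245]), 'grip_width': 0.08530054482110914}
```

View pics/top0.png

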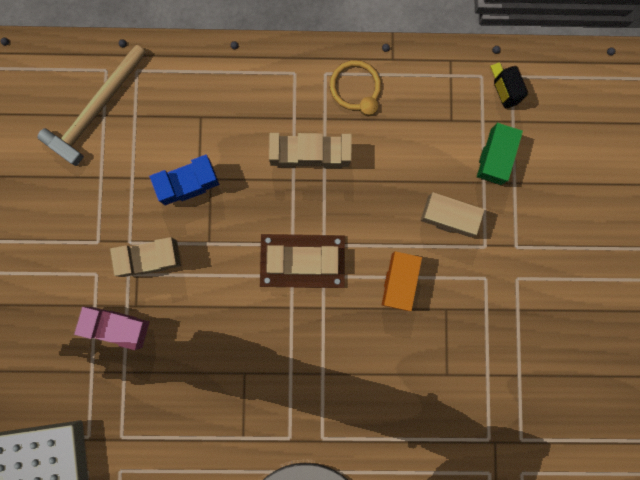

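View pics/scene0.png

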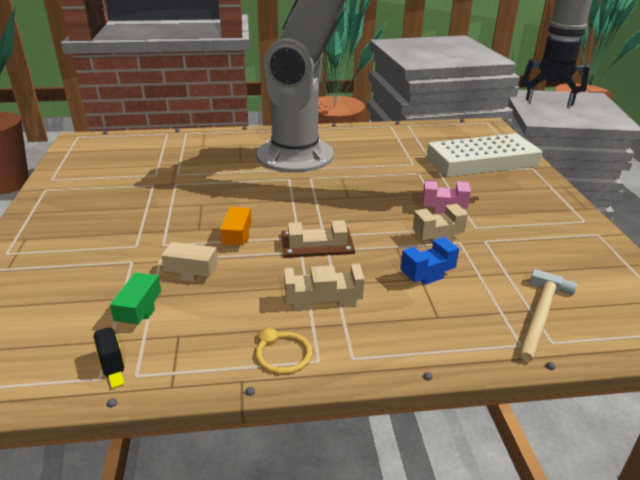

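Top view: the plain-wood one-notch block at (145,257) is the riser candidate. Its look-alikes are blue (185,180), pink (110,328), and the two-notch twin (310,150). The plain-wood cap is at (454,215), with look-alikes in green (500,154) and orange (402,281). The foot is at (303,261). One close crop will check these choices.

```bash
python3 - <<'E'
import cv2,numpy as np
i=cv2.imread('pics/top0.png')
c=lambda x,y:cv2.resize(i[y:y+64,x:x+96],None,fx=4,fy=4,interpolation=cv2.INTER_CUBIC)
o=np.vstack([np.hstack([c(100,226),c(408,184)]),np.hstack([c(256,228),c(262,118)])])
cv2.imwrite('pics/crop1.png',o)
E
```

```text
(no output)
```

View pics/crop1.png

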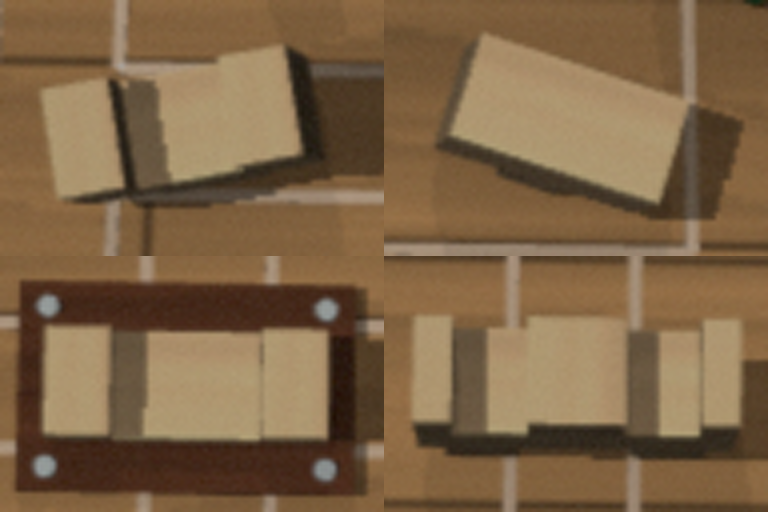

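The crop confirms it: the riser is plain wood with a single notch (top left), the cap is plain wood with a flat top (top right), and the foot is bottom left. The twin, with two notches, is bottom right. I read the top-face corners off this crop.

```bash
python3 - <<'E'
from h import *
f=np.load('pics/top0.npz')
for n,z,o,P in [('riser',.068,(100,226),[(42,90),(60,200),(303,155),(287,45)]),('cap',.058,(408-96,184),[(483,34),(448,136),(660,206),(691,103)]),('foot',.045,(256,228-64),[(44,326),(43,437),(329,440),(329,328)]),('twin',.068,(262-96,118-64),[(414,316),(416,426),(739,428),(740,320)])]:
    Q=np.array([ray(f,o[0]+u/4-.4,o[1]+v/4-.4,z)[:2] for u,v in P])
    l=(Q[2]+Q[3]-Q[0]-Q[1])/2; w=(Q[0]+Q[3]-Q[1]-Q[2])/2
    print(n,Q.mean(0).round(4),'L',np.linalg.norm(l).round(4),'W',np.linalg.norm(w).round(4),'yaw of y-axis vs world y deg',np.degrees(np.arctan2(l[0],-l[1])).round(1), 'w',np.degrees(np.arctan2(w[1],w[0])).round(1))
from scipy.spatial.transform import Rotation as R
print(R.from_rotvec(get_obs()['orientation']).as_matrix().round(3))
E
```

```text
riser [0.4899 0.2957] L 0.1098 W 0.0501 yaw of y-axis vs world y deg 11.1 w 10.8
cap [ 0.5742 -0.2663] L 0.1009 W 0.0502 yaw of y-axis vs world y deg -18.0 w -18.5
foot [0.4887 0.0112] L 0.1307 W 0.0512 yaw of y-axis vs world y deg 0.0 w 0.3
twin [ 0.6934 -0.001 ] L 0.1483 W 0.0509 yaw of y-axis vs world y deg 0.1 w 0.7
[[ 0.437  0.899 -0.001]
 [ 0.899 -0.437 -0.002]
 [-0.002  0.    -1.   ]]
```

Riser, cap and foot are located. I'll move above the riser and turn the jaws about -53°.

Call:
send_rows([
  {"dp": [0.024,-0.039,-0.008],"rot": [0,0,-0.116],"grip": 0.085},
  {"dp": [0.024,-0.039,-0.008],"rot": [0,0,-0.116],"grip": 0.085},
  {"dp": [0.024,-0.039,-0.008],"rot": [0,0,-0.116],"grip": 0.085},
  {"dp": [0.024,-0.039,-0.008],"rot": [0,0,-0.116],"grip": 0.085},
  {"dp": [0.024,-0.039,-0.008],"rot": [0,0,-0.116],"grip": 0.085},
  {"dp": [0.024,-0.039,-0.008],"rot": [0,0,-0.116],"grip": 0.085},
  {"dp": [0.024,-0.039,-0.008],"rot": [0,0,-0.116],"grip": 0.085},
  {"dp": [0.024,-0.039,-0.008],"rot": [0,0,-0.116],"grip": 0.085},
  {"dp": [0,0,0],"rot": [0,0,0],"grip": 0.085},
  {"dp": [0,0,0],"rot": [0,0,0],"grip": 0.085},
])

```text
clock: 1.35
tcp_pos: [0.4877, 0.283, 0.1611]
orientation: [3.13, 0.254, -0.009]
contact_force: [0.7, 1.3, 0.4]
grip_width: 0.0848
```

```bash
cat >> h.py <<'E'
from scipy.spatial.transform import Rotation as Ro
def go(x,y,z,yaw):
    o=get_obs(); M=Ro.from_rotvec(o['orientation']); m=M.as_matrix()
    want=Ro.from_matrix(np.array([[np.cos(yaw),np.sin(yaw),0],[np.sin(yaw),-np.cos(yaw),0],[0,0,-1]]))
    print('t',round(o['clock'],2),'tcp',o['tcp_pos'].round(4),'yaw',np.degrees(np.arctan2(m[1,0],m[0,0])).round(2),'grip',round(o['grip_width'],4),'F',o['contact_force'].round(1),'dp',(np.array([x,y,z])-o['tcp_pos']).round(4),'rot',(want*M.inv()).as_rotvec().round(4))
E
python3 - <<'E'
from h import *
go(.4899,.2957,.02,np.radians(10.9))
f=grab('wrist','w1')
a=np.radians(10.9);c,s=np.cos(a),np.sin(a)
i=cv2.imread('pics/w1.png')
for dx,dy in [(-.025,-.055),(-.025,.055),(.025,.055),(.025,-.055)]:
    p=proj(f,[.4899+c*dx-s*dy,.2957+s*dx+c*dy,.068]); cv2.circle(i,(int(p[0]),int(p[1])),3,(0,0,255),1);print(p)
cv2.imwrite('pics/w1m.png',i)
E
```

```text
t 1.35 tcp [0.4877 0.283  0.1611] yaw 9.28 grip 0.0848 F [0.7 1.3 0.4] dp [ 0.0022  0.0127 -0.1411] rot [ 0.0023 -0.0054  0.0282]
[291.6, 308.2]
[281.7, 124.5]
[373.0, 121.7]
[372.2, 306.2]
```

View pics/w1m.png

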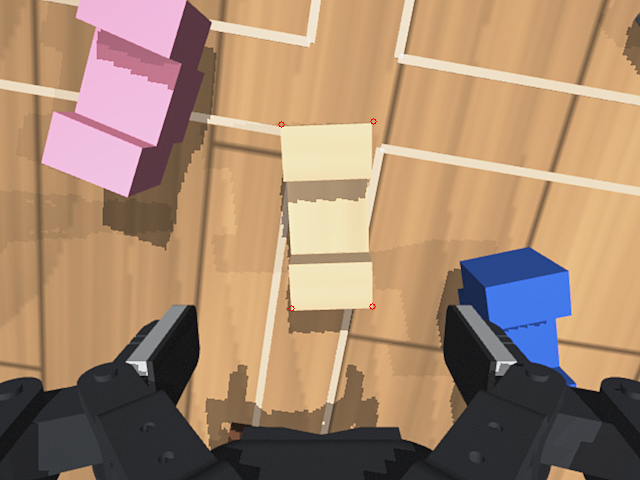

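The predicted riser corners (red) fall on the real ones within about 2 px (about 1 mm). I'll trim the pose and descend.

Call:
send_rows([
  {"dp": [0.002,0.013,-0.02],"rot": [0.002,-0.005,0.028],"grip": 0.085},
  {"dp": [0,0,-0.035],"rot": [0,0,0],"grip": 0.085},
  {"dp": [0,0,-0.02],"rot": [0,0,0],"grip": 0.085},
  {"dp": [0,0,0],"rot": [0,0,0],"grip": 0.085},
])

```text
clock: 1.9
tcp_pos: [0.4873, 0.3027, 0.0851]
orientation: [-3.122, -0.317, -0.001]
contact_force: [0.4, 0.8, -0.2]
grip_width: 0.0853
```

```bash
python3 -c "
from h import *
go(.4899,.2957,.02,np.radians(10.9))"
```

```text
t 1.9 tcp [0.4873 0.3027 0.0851] yaw 11.58 grip 0.0853 F [ 0.4  0.8 -0.2] dp [ 0.0026 -0.007  -0.0651] rot [-0.0035  0.0004 -0.0119]
```

Call:
send_rows([
  {"dp": [0.002,-0.005,-0.01],"rot": [-0.002,0,-0.009],"grip": 0.085},
  {"dp": [0,0,-0.02],"rot": [0,0,0],"grip": 0.085},
  {"dp": [0,0,-0.02],"rot": [0,0,0],"grip": 0.085},
  {"dp": [0,0,0],"rot": [0,0,0],"grip": 0.085},
  {"dp": [0,0,0],"rot": [0,0,0],"grip": 0.085},
])

```text
clock: 2.52
tcp_pos: [0.4914, 0.3, 0.0372]
orientation: [-3.122, -0.305, -0.009]
contact_force: [0.2, 0.2, -0.5]
grip_width: 0.0849
```

```bash
python3 -c "
from h import *
go(.4899,.2957,.02,np.radians(10.9))"
```

```text
t 2.52 tcp [0.4914 0.3    0.0372] yaw 11.15 grip 0.0849 F [ 0.2  0.2 -0.5] dp [-0.0015 -0.0043 -0.0172] rot [-0.0057  0.0055 -0.0044]
```

Call:
send_rows([
  {"dp": [-0.001,-0.004,-0.008],"rot": [-0.005,0.005,-0.003],"grip": 0.085},
  {"dp": [0,0,-0.007],"rot": [0,0,0],"grip": 0.085},
  {"dp": [0,0,0],"rot": [0,0,0],"grip": 0.085},
  {"dp": [0,0,0],"rot": [0,0,0],"grip": 0.03},
  {"dp": [0,0,0],"rot": [0,0,0],"grip": 0.03},
  {"dp": [0,0,0],"rot": [0,0,0],"grip": 0.03},
  {"dp": [0,0,0],"rot": [0,0,0],"grip": 0.03},
  {"dp": [0,0,0],"rot": [0,0,0],"grip": 0.03},
  {"dp": [0,0,0],"rot": [0,0,0],"grip": 0.03},
], grip_force=50)

```text
clock: 3.65
tcp_pos: [0.4914, 0.2964, 0.0233]
orientation: [-3.125, -0.3, -0.004]
contact_force: [-1.4, 0.1, 0.6]
grip_width: 0.0492
```

```bash
python3 -c "
from h import *
go(.4899,.2957,.02,np.radians(10.9))"
```

```text
t 3.65 tcp [0.4914 0.2964 0.0233] yaw 10.96 grip 0.0492 F [-1.4  0.1  0.6] dp [-0.0015 -0.0007 -0.0033] rot [-0.0023  0.0025 -0.0011]
```

The grip is confirmed at an opening of 49 mm. Lift and carry to the foot.

Call:
send_rows([
  {"dp": [0,0,0.02],"rot": [0,0,0],"grip": 0.03},
  {"dp": [0,0,0.03],"rot": [0,0,0],"grip": 0.03},
  {"dp": [0,0,0.03],"rot": [0,0,0],"grip": 0.03},
  {"dp": [0,-0.03,0.01],"rot": [0,0,-0.02],"grip": 0.03},
  {"dp": [0,-0.04,0],"rot": [0,0,-0.028],"grip": 0.03},
  {"dp": [0,-0.04,0],"rot": [0,0,-0.028],"grip": 0.03},
  {"dp": [0,-0.04,0],"rot": [0,0,-0.028],"grip": 0.03},
  {"dp": [0,-0.04,0],"rot": [0,0,-0.028],"grip": 0.03},
  {"dp": [0,-0.04,0],"rot": [0,0,-0.028],"grip": 0.03},
  {"dp": [0,-0.03,0],"rot": [0,0,-0.02],"grip": 0.03},
  {"dp": [0,-0.015,0],"rot": [0,0,0],"grip": 0.03},
  {"dp": [0,0,0],"rot": [0,0,0],"grip": 0.03},
  {"dp": [0,0,0],"rot": [0,0,0],"grip": 0.03},
])

```text
clock: 5.28
tcp_pos: [0.4816, 0.0044, 0.1103]
orientation: [3.139, -0.001, -0.013]
contact_force: [-0.0, 0.5, -2.0]
grip_width: 0.0494
```

```bash
python3 - <<'E'
from h import *
go(.4887,.0119,.085,0.0025)
f=grab('scene','s1'); cv2.imwrite('pics/s1c.png',cv2.resize(f['img'][100:330,180:460,::-1],None,fx=2.5,fy=2.5,interpolation=cv2.INTER_CUBIC))
E
```

```text
t 5.28 tcp [0.4816 0.0044 0.1103] yaw -0.05 grip 0.0494 F [-0.   0.5 -2. ] dp [ 0.0071  0.0075 -0.0253] rot [ 0.003  -0.0086  0.0034]
```

View pics/s1c.png

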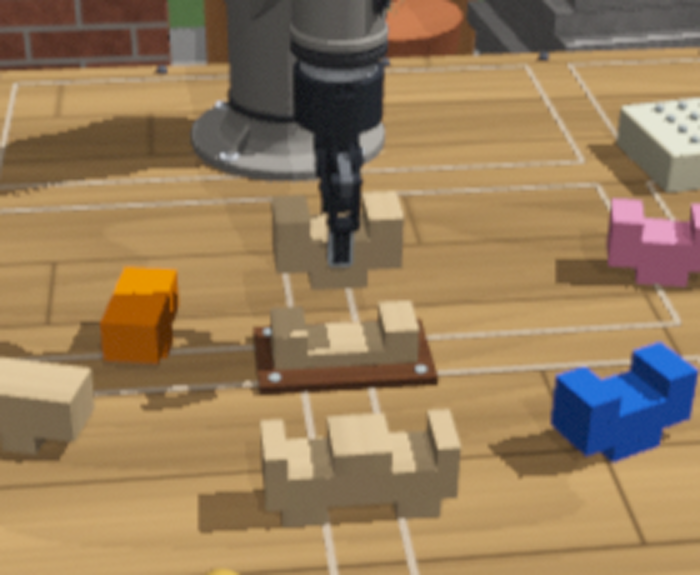

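The riser hangs upright in the jaws above the foot, a little to the left in the crop (lug at about (338,275), notch at about (347,335)). The measured offset is +7 mm in x and y. I'll correct it and lower.

Call:
send_rows([
  {"dp": [0.005,0.005,0],"rot": [0.002,-0.006,0.002],"grip": 0.03},
  {"dp": [0,0,0],"rot": [0,0,0],"grip": 0.03},
  {"dp": [0,0,-0.015],"rot": [0,0,0],"grip": 0.03},
  {"dp": [0,0,0],"rot": [0,0,0],"grip": 0.03},
  {"dp": [0,0,0],"rot": [0,0,0],"grip": 0.03},
])

```text
clock: 5.95
tcp_pos: [0.487, 0.0129, 0.0937]
orientation: [3.141, 0.011, -0.005]
contact_force: [0.1, -1.1, -2.4]
grip_width: 0.0488
```

```bash
python3 -c "
from h import *
go(.4887,.0119,.0503,0.0025)"
```

```text
t 5.95 tcp [0.487  0.0129 0.0937] yaw 0.39 grip 0.0488 F [ 0.1 -1.1 -2.4] dp [ 0.0017 -0.001  -0.0434] rot [ 0.0004 -0.0029 -0.0044]
```

Call:
send_rows([
  {"dp": [0.002,-0.001,-0.012],"rot": [0,-0.003,-0.004],"grip": 0.03},
  {"dp": [0,0,-0.012],"rot": [0,0,0],"grip": 0.03},
  {"dp": [0,0,-0.008],"rot": [0,0,0],"grip": 0.03},
  {"dp": [0,0,0],"rot": [0,0,0],"grip": 0.03},
  {"dp": [0,0,0],"rot": [0,0,0],"grip": 0.03},
])

```text
clock: 6.58
tcp_pos: [0.4889, 0.0114, 0.0591]
orientation: [3.141, 0.003, -0.001]
contact_force: [-0.6, -0.2, -2.2]
grip_width: 0.0494
```

```bash
python3 -c "
from h import *
go(.4887,.0119,.0503,0.0025)"
```

```text
t 6.58 tcp [0.4889 0.0114 0.0591] yaw 0.11 grip 0.0494 F [-0.6 -0.2 -2.2] dp [-0.0002  0.0005 -0.0088] rot [ 0.0008 -0.0004  0.0005]
```

Call:
send_rows([
  {"dp": [0,0,-0.005],"rot": [0,0,0],"grip": 0.03},
  {"dp": [0,0,-0.003],"rot": [0,0,0],"grip": 0.03},
  {"dp": [0,0,-0.001],"rot": [0,0,0],"grip": 0.03},
  {"dp": [0,0,0],"rot": [0,0,0],"grip": 0.03},
])

```text
clock: 7.08
tcp_pos: [0.4894, 0.0115, 0.0503]
orientation: [3.141, 0.003, 0.001]
contact_force: [-0.7, -0.5, -0.9]
grip_width: 0.0493
```

```bash
python3 -c "
from h import *
go(.4887,.0119,.0503,0.0025)"
```

```text
t 7.08 tcp [0.4894 0.0115 0.0503] yaw 0.12 grip 0.0493 F [-0.7 -0.5 -0.9] dp [-0.0007  0.0004  0.    ] rot [0.0002 0.0009 0.0005]
```

It is at the seated height and the load is coming off. I'll let go and rise.

Call:
send_rows([
  {"dp": [0,0,0],"rot": [0,0,0],"grip": 0.075},
  {"dp": [0,0,0],"rot": [0,0,0],"grip": 0.08},
  {"dp": [0,0,0],"rot": [0,0,0],"grip": 0.08},
  {"dp": [0,0,0],"rot": [0,0,0],"grip": 0.08},
  {"dp": [0,0,0],"rot": [0,0,0],"grip": 0.08},
  {"dp": [0,0,0.02],"rot": [0,0,0],"grip": 0.085},
  {"dp": [0,0,0.03],"rot": [0,0,0],"grip": 0.085},
  {"dp": [0,0,0.04],"rot": [0,0,0],"grip": 0.085},
  {"dp": [0,0,0.02],"rot": [0,0,0],"grip": 0.085},
  {"dp": [0.01,-0.035,0],"rot": [0,0,-0.04],"grip": 0.085},
  {"dp": [0.012,-0.04,0],"rot": [0,0,-0.045],"grip": 0.085},
  {"dp": [0.012,-0.04,0],"rot": [0,0,-0.045],"grip": 0.085},
  {"dp": [0.012,-0.04,0],"rot": [0,0,-0.045],"grip": 0.085},
  {"dp": [0.012,-0.04,0],"rot": [0,0,-0.045],"grip": 0.085},
  {"dp": [0.012,-0.04,0],"rot": [0,0,-0.045],"grip": 0.085},
  {"dp": [0.01,-0.025,0],"rot": [0,0,-0.035],"grip": 0.085},
  {"dp": [0,0,0],"rot": [0,0,0],"grip": 0.085},
  {"dp": [0,0,0],"rot": [0,0,0],"grip": 0.085},
])

```text
clock: 9.32
tcp_pos: [0.5706, -0.2545, 0.164]
orientation: [-3.105, 0.473, -0.004]
contact_force: [-0.1, 0.1, -0.4]
grip_width: 0.0851
```

```bash
python3 - <<'E'
from h import *
X,Y,d=.5742,-.2663,-18.25
go(X,Y,.02,np.radians(d))
f=grab('wrist','w2'); g=grab('top','t2')
a=np.radians(d);c,s=np.cos(a),np.sin(a)
i=cv2.imread('pics/w2.png')
for dx,dy in [(-.025,-.05),(-.025,.05),(.025,.05),(.025,-.05)]:
    p=proj(f,[X+c*dx-s*dy,Y+s*dx+c*dy,.058]); cv2.circle(i,(int(p[0]),int(p[1])),3,(0,0,255),1)
k=cv2.imread('pics/t2.png')[200:310,220:390]
k=cv2.resize(k,None,fx=480/110,fy=480/110,interpolation=cv2.INTER_CUBIC)[:,:742]
cv2.imwrite('pics/w2m.png',np.hstack([cv2.resize(i,(400,300)),cv2.resize(k,(400,300*1))]) if 0 else np.vstack([i[:330],cv2.resize(k[:, :],(640,414))[72:342]]))
E
```

```text
t 9.32 tcp [ 0.5706 -0.2545  0.164 ] yaw -17.32 grip 0.0851 F [-0.1  0.1 -0.4] dp [ 0.0036 -0.0118 -0.144 ] rot [-0.0005  0.0024 -0.0162]
```

View pics/w2m.png

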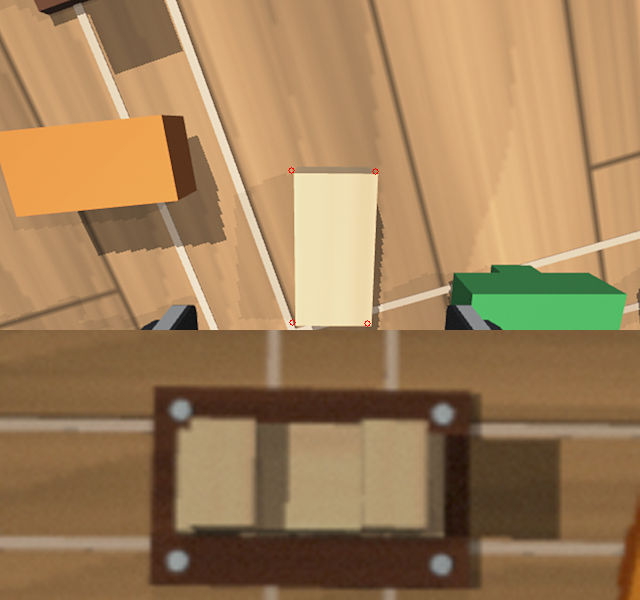

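Wrist view: the predicted cap corners fit within about 2 px. The orange end (195,190) and the green corner (450,280) clear the finger tracks (about columns 244 to 426). Lower half: the riser sits centred over the foot.

```bash
python3 -c "
from h import *
f=np.load('pics/t2.npz')
print(ray(f,302.1,257.1,.095), 'ends',[ray(f,220+u/3.765,200+72/3.765+(v-330)/3.765,.095).round(4) for u,v in [(190,420),(178,530),(428,420),(428,527)]])"
```

```text
[0.48870692 0.01128745 0.095     ] ends [array([0.5129, 0.0669, 0.095 ]), array([0.4617, 0.0717, 0.095 ]), array([ 0.5139, -0.0438,  0.095 ]), array([ 0.4641, -0.044 ,  0.095 ])]
```

Call:
send_rows([
  {"dp": [0.003,-0.009,-0.015],"rot": [0,0.002,-0.012],"grip": 0.085},
  {"dp": [0,0,-0.03],"rot": [0,0,0],"grip": 0.085},
  {"dp": [0,0,-0.02],"rot": [0,0,0],"grip": 0.085},
  {"dp": [0,0,0],"rot": [0,0,0],"grip": 0.085},
  {"dp": [0,0,0],"rot": [0,0,0],"grip": 0.085},
])

```text
clock: 10.05
tcp_pos: [0.5741, -0.2613, 0.0954]
orientation: [-3.102, 0.486, -0.0]
contact_force: [0.6, -0.4, 0.0]
grip_width: 0.085
```

```bash
python3 -c "
from h import *
go(.5742,-.2663,.02,np.radians(-18.25))"
```

```text
t 10.05 tcp [ 0.5741 -0.2613  0.0954] yaw -17.82 grip 0.085 F [ 0.6 -0.4  0. ] dp [ 0.0001 -0.005  -0.0754] rot [-0.0019  0.0003 -0.0074]
```

The riser measures at (0.489, 0.011), which is centred on the foot. Now down onto the cap.

Call:
send_rows([
  {"dp": [0,-0.004,-0.02],"rot": [-0.002,0,-0.006],"grip": 0.085},
  {"dp": [0,0,-0.025],"rot": [0,0,0],"grip": 0.085},
  {"dp": [0,0,-0.015],"rot": [0,0,0],"grip": 0.085},
  {"dp": [0,0,0],"rot": [0,0,0],"grip": 0.085},
  {"dp": [0,0,0],"rot": [0,0,0],"grip": 0.085},
])

```text
clock: 10.68
tcp_pos: [0.5753, -0.2666, 0.0336]
orientation: [3.101, -0.497, 0.006]
contact_force: [0.3, 0.1, -0.4]
grip_width: 0.085
```

```bash
python3 -c "
from h import *
go(.5742,-.2663,.02,np.radians(-18.25))"
```

```text
t 10.68 tcp [ 0.5753 -0.2666  0.0336] yaw -18.22 grip 0.085 F [ 0.3  0.1 -0.4] dp [-0.0011  0.0003 -0.0136] rot [ 0.0018  0.0036 -0.0005]
```

Call:
send_rows([
  {"dp": [-0.001,0,-0.007],"rot": [0.002,0.003,0],"grip": 0.085},
  {"dp": [0,0,-0.005],"rot": [0,0,0],"grip": 0.085},
  {"dp": [0,0,0],"rot": [0,0,0],"grip": 0.085},
  {"dp": [0,0,0],"rot": [0,0,0],"grip": 0.03},
  {"dp": [0,0,0],"rot": [0,0,0],"grip": 0.03},
  {"dp": [0,0,0],"rot": [0,0,0],"grip": 0.03},
  {"dp": [0,0,0],"rot": [0,0,0],"grip": 0.03},
  {"dp": [0,0,0],"rot": [0,0,0],"grip": 0.03},
  {"dp": [0,0,0],"rot": [0,0,0],"grip": 0.03},
], grip_force=50)

```text
clock: 11.8
tcp_pos: [0.5756, -0.2671, 0.0227]
orientation: [3.102, -0.497, 0.006]
contact_force: [-0.2, -0.5, 0.3]
grip_width: 0.0494
```

```bash
python3 -c "
from h import *
go(.5742,-.2663,.02,np.radians(-18.25))"
```

```text
t 11.8 tcp [ 0.5756 -0.2671  0.0227] yaw -18.21 grip 0.0494 F [-0.2 -0.5  0.3] dp [-0.0014  0.0008 -0.0027] rot [ 0.0008  0.0037 -0.0007]
```

The cap is gripped at a 49 mm opening. Lift and carry to the riser.

Call:
send_rows([
  {"dp": [0,0,0.025],"rot": [0,0,0],"grip": 0.03},
  {"dp": [0,0,0.04],"rot": [0,0,0],"grip": 0.03},
  {"dp": [0,0,0.04],"rot": [0,0,0],"grip": 0.03},
  {"dp": [0,0,0.02],"rot": [0,0,0],"grip": 0.03},
  {"dp": [-0.01,0.03,0],"rot": [0,0,0.04],"grip": 0.03},
  {"dp": [-0.013,0.04,0],"rot": [0,0,0.05],"grip": 0.03},
  {"dp": [-0.013,0.04,0],"rot": [0,0,0.05],"grip": 0.03},
  {"dp": [-0.013,0.04,0],"rot": [0,0,0.05],"grip": 0.03},
  {"dp": [-0.013,0.04,0],"rot": [0,0,0.05],"grip": 0.03},
  {"dp": [-0.012,0.035,0],"rot": [0,0,0.04],"grip": 0.03},
  {"dp": [-0.01,0.025,0],"rot": [0,0,0.03],"grip": 0.03},
  {"dp": [0,0.01,0],"rot": [0,0,0.01],"grip": 0.03},
  {"dp": [0,0,0],"rot": [0,0,0],"grip": 0.03},
  {"dp": [0,0,0],"rot": [0,0,0],"grip": 0.03},
])

```text
clock: 13.55
tcp_pos: [0.4834, -0.0004, 0.1482]
orientation: [3.141, 0.015, -0.006]
contact_force: [0.3, 0.3, -1.5]
grip_width: 0.0497
```

```bash
python3 -c "
from h import *
go(.4887,.0108,.0997,0.0025)"
```

```text
t 13.55 tcp [ 4.834e-01 -4.000e-04  1.482e-01] yaw 0.55 grip 0.0497 F [ 0.3  0.3 -1.5] dp [ 0.0053  0.0112 -0.0485] rot [ 0.0006 -0.0036 -0.007 ]
```

Call:
send_rows([
  {"dp": [0.004,0.008,0],"rot": [0,-0.003,-0.005],"grip": 0.03},
  {"dp": [0,0,0],"rot": [0,0,0],"grip": 0.03},
  {"dp": [0,0,-0.012],"rot": [0,0,0],"grip": 0.03},
  {"dp": [0,0,0],"rot": [0,0,0],"grip": 0.03},
  {"dp": [0,0,0],"rot": [0,0,0],"grip": 0.03},
])

```text
clock: 14.18
tcp_pos: [0.4882, 0.0056, 0.135]
orientation: [3.14, -0.001, -0.001]
contact_force: [0.0, 0.2, -0.4]
grip_width: 0.0496
```

```bash
python3 - <<'E'
from h import *
go(.4887,.0108,.0997,0.0025)
f=grab('scene','s3'); cv2.imwrite('pics/s3c.png',cv2.resize(f['img'][120:320,210:450,::-1],None,fx=3,fy=3,interpolation=cv2.INTER_CUBIC))
E
```

```text
t 14.18 tcp [0.4882 0.0056 0.135 ] yaw -0.02 grip 0.0496 F [ 0.   0.2 -0.4] dp [ 0.0005  0.0052 -0.0353] rot [ 0.0019 -0.0006  0.0028]
```

View pics/s3c.png

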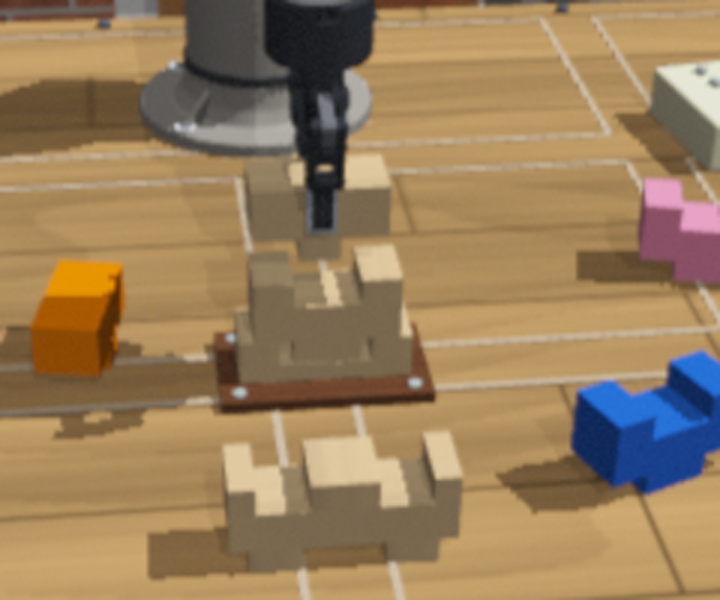

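The riser is fully seated on the foot (shoulders on both cheeks, lug in the notch at about (328,350)). The cap hangs upright above it, lug at about (320,247), and needs +5 mm in y. I'll correct it and lower.

Call:
send_rows([
  {"dp": [0,0.005,0],"rot": [0.001,0,0.002],"grip": 0.03},
  {"dp": [0,0,0],"rot": [0,0,0],"grip": 0.03},
  {"dp": [0,0,-0.01],"rot": [0,0,0],"grip": 0.03},
  {"dp": [0,0,0],"rot": [0,0,0],"grip": 0.03},
  {"dp": [0,0,0],"rot": [0,0,0],"grip": 0.03},
])

```text
clock: 14.85
tcp_pos: [0.4881, 0.0112, 0.1244]
orientation: [3.141, 0.004, -0.001]
contact_force: [0.1, -0.7, -1.7]
grip_width: 0.0495
```

```bash
python3 -c "
from h import *
go(.4887,.0108,.0997,0.0025)"
```

```text
t 14.85 tcp [0.4881 0.0112 0.1244] yaw 0.13 grip 0.0495 F [ 0.1 -0.7 -1.7] dp [ 0.0006 -0.0004 -0.0247] rot [ 0.0006 -0.0005  0.0002]
```

Call:
send_rows([
  {"dp": [0,0,-0.008],"rot": [0,0,0],"grip": 0.03},
  {"dp": [0,0,-0.006],"rot": [0,0,0],"grip": 0.03},
  {"dp": [0,0,-0.003],"rot": [0,0,0],"grip": 0.03},
  {"dp": [0,0,0],"rot": [0,0,0],"grip": 0.03},
  {"dp": [0,0,0],"rot": [0,0,0],"grip": 0.03},
])

```text
clock: 15.48
tcp_pos: [0.4881, 0.011, 0.106]
orientation: [3.141, 0.003, -0.001]
contact_force: [0.9, 0.2, -2.5]
grip_width: 0.0495
```

```bash
python3 -c "
from h import *
go(.4887,.0108,.0997,0.0025)"
```

```text
t 15.47 tcp [0.4881 0.011  0.106 ] yaw 0.12 grip 0.0495 F [ 0.9  0.2 -2.5] dp [ 0.0006 -0.0002 -0.0063] rot [ 0.0008 -0.0008  0.0005]
```

Call:
send_rows([
  {"dp": [0,0,-0.004],"rot": [0,0,0],"grip": 0.03},
  {"dp": [0,0,-0.002],"rot": [0,0,0],"grip": 0.03},
  {"dp": [0,0,0],"rot": [0,0,0],"grip": 0.03},
  {"dp": [0,0,0],"rot": [0,0,0],"grip": 0.03},
])

```text
clock: 15.98
tcp_pos: [0.4883, 0.0111, 0.0999]
orientation: [3.141, 0.003, -0.0]
contact_force: [0.2, 0.8, -1.7]
grip_width: 0.0494
```

```bash
python3 -c "
from h import *
go(.4887,.0108,.0997,0.0025)"
```

```text
t 15.97 tcp [0.4883 0.0111 0.0999] yaw 0.12 grip 0.0494 F [ 0.2  0.8 -1.7] dp [ 0.0004 -0.0003 -0.0002] rot [ 0.0006 -0.0002  0.0004]
```

The cap is at its seated height. I'll release, rise and move clear.

Call:
send_rows([
  {"dp": [0,0,-0.0005],"rot": [0,0,0],"grip": 0.03},
  {"dp": [0,0,0],"rot": [0,0,0],"grip": 0.075},
  {"dp": [0,0,0],"rot": [0,0,0],"grip": 0.08},
  {"dp": [0,0,0],"rot": [0,0,0],"grip": 0.08},
  {"dp": [0,0,0],"rot": [0,0,0],"grip": 0.08},
  {"dp": [0,0,0],"rot": [0,0,0],"grip": 0.08},
  {"dp": [0,0,0.02],"rot": [0,0,0],"grip": 0.085},
  {"dp": [0,0,0.03],"rot": [0,0,0],"grip": 0.085},
  {"dp": [0,0,0.04],"rot": [0,0,0],"grip": 0.085},
  {"dp": [0,0,0.02],"rot": [0,0,0],"grip": 0.085},
  {"dp": [0.01,-0.04,0],"rot": [0,0,0],"grip": 0.085},
  {"dp": [0.01,-0.05,0],"rot": [0,0,0],"grip": 0.085},
  {"dp": [0.01,-0.05,0],"rot": [0,0,0],"grip": 0.085},
  {"dp": [0.01,-0.05,0],"rot": [0,0,0],"grip": 0.085},
  {"dp": [0,-0.03,0],"rot": [0,0,0],"grip": 0.085},
  {"dp": [0,0,0],"rot": [0,0,0],"grip": 0.085},
  {"dp": [0,0,0],"rot": [0,0,0],"grip": 0.085},
])

```text
clock: 18.1
tcp_pos: [0.5291, -0.2139, 0.2138]
orientation: [3.141, 0.011, 0.003]
contact_force: [1.1, 0.5, 0.6]
grip_width: 0.0848
```

```bash
python3 - <<'E'
from h import *
go(.4887,.0108,.0997,0.0025)
f=grab('scene','s4'); g=grab('top','t4')
a=cv2.resize(f['img'][150:320,250:390,::-1],(400,486),interpolation=cv2.INTER_CUBIC)
b=g['img'][200:310,240:370,::-1].copy()
b=cv2.resize(b,(400,338),interpolation=cv2.INTER_CUBIC)
for dx in(-.025,.025):
  for dy in(-.05,.05):
    p=proj(g,[.4887+dx,.0113+dy,.135]);s=400/130
    cv2.circle(b,(int((p[0]-240)*s),int((p[1]-200)*s)),3,(0,0,255),1)
b=cv2.copyMakeBorder(b,0,148,0,0,cv2.BORDER_CONSTANT)
cv2.imwrite('pics/f4.png',np.hstack([a,b]))
E
```

```text
t 18.1 tcp [ 0.5291 -0.2139  0.2138] yaw 0.4 grip 0.0848 F [1.1 0.5 0.6] dp [-0.0404  0.2247 -0.1141] rot [ 0.0001  0.0021 -0.0045]
```

View pics/f4.png

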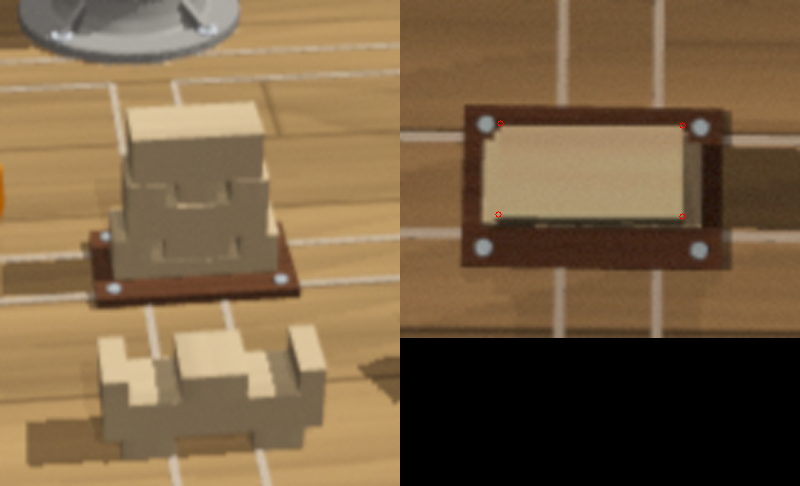

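The picture shows the cap's lug in the riser's notch (about (200,190)) and both shoulders down. In the top view the cap's corners match the predicted seated corners. The arm is clear and the twin has not moved.

```bash
python3 -c "
from bench import hand_in; print(hand_in())"
```

```text
the job is handed in; nothing more can be done
None
```

The prop is built and handed in at about 18 s of the allowed 58 s. The plain-wood riser is on the foot and the plain-wood cap is on the riser, both let go with the arm clear.

- **Riser:** from the top camera it measured at (0.489, 0.011), which is where I had measured the foot, within about a millimetre. The side view showed its lug in the notch and its shoulders on both cheeks.
- **Cap:** the last pictures showed its lug in the riser's notch and both shoulders down. Its top corners matched the predicted seated corners to a pixel or two.
- **Other blocks:** I never touched the twin or the coloured look-alikes, and the twin looks unmoved in the final picture.

None of the checks failed or disagreed. At release the wrist force still showed about 1 to 2 N, so contact was judged mainly from height and the pictures. Hand-in reported no verdict.

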